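# Stand the fallen beaker under the bean dispenser and hold its sprung gate open

## Task

The steel beaker has toppled: stand it upright, mouth up, in the middle of the round rubber rest under the chute of the white coffee-bean dispenser and let go of it. Only then take the dispenser's wooden pull knob and draw the sprung gate up until the gate's pointer is level with the black marker clip on the scale beside it, and keep holding it there, so that I can run a portion of beans into the beaker: finish while still holding the knob. Leave the mug, the tumbler and the jam jar where they stand.

Things in the scene. Friction and masses are not known exactly. Their poses are not given: they have to be found in the camera images.
- beaker: Straight round steel beaker, open at one end, no handle: 58 mm outside diameter, 78 mm tall, wall 2.5 mm, about 110 g. Starts lying on its side left of the dispenser, mouth to the left (world +y), turned up to 0.15 rad away from or 0.9 rad towards the robot. Origin: centre of its bottom's outside; z axis runs from bottom to mouth (level while it lies, up when it stands).
- dispenser: White bin on a foot plate, fixed; position and yaw vary. Origin on the worktop under the middle of the bin's front; -x points out of the front (roughly to the robot), y left, z up. Bin x 0 to 130, y -60 to 60 mm; wooden lid's top 242 mm high, a disc grip on it (not the pull knob) 252 mm. Foot plate 8 mm thick, x -160 to 135, y -67 to 67 mm.
- lip (a point): Middle of the lower end of the steel chute that slopes down out of the bin's front (dispenser x -89 mm). Chute 48 mm wide. At the lip its underside is 110 mm and the top of its side walls 117 mm above the worktop; both rise 0.4 mm per mm towards the bin.
- rest (a point): Centre of the top of the round rubber rest (84 mm diameter, 10 mm above the worktop, at dispenser x -105 mm, y 0) on which the beaker has to stand. A beaker standing there has its rim 22 mm below the lip's underside, and the lip reaches 13 mm in over its mouth.
- knob (a point): Turned wooden pull knob, 25 mm diameter at its waist and 31 mm round the head, 35 mm tall, on top of the gate's upright pull rod in front of the bin. The point is the centre of its underside, 18 mm in front of the bin's face and 260 mm above the worktop when the gate is shut; the steel spring barrel under it ends 246 mm above the worktop. It can be pinched from above, and is pulled straight up.
- gate (a joint): Lift of the gate in m: 0 shut (as at the start), 0.052 at its upper stop. A spring pulls it shut: about 7 N to start it and 120 N more per m of lift, so about 12 N near the top; let go, it shuts at once.
- pointer (a point): Tip of the flat dark-steel pointer that rides with the gate, on the left (+y) of the pull rod in front of the bin; 167.5 mm above the worktop when the gate is shut, and it rises one to one with the gate.
- marker_tip (a point): Tip of the black marker clip (14 x 12 x 9 mm) on the upright scale strip at the left edge of the bin's front. The clip is fixed for the run, at a height that varies between 20 and 42 mm above the pointer's shut position, always below the gate's upper stop. The gate is at the mark when the pointer tip and this tip are equally high.
- mug: Bystander: striped mug, 86 mm diameter (120 mm with its handle), 90 mm tall, further back, between the beaker and the dispenser. Origin at the centre of its underside.
- glass: Bystander: clear tumbler upside down, 92 mm diameter, 104 mm tall, left of the mug. Origin at the centre of its underside.
- jam_jar: Bystander: jam jar with a yellow lid, 71 mm diameter, 110 mm tall, right of the dispenser. Origin at the centre of its underside.
Not all that is in view belongs to the job. What is shaped like the beaker but blue or red is not meant.

How it is judged (in metres and radians):
On the way:
1. the beaker stands upright on the middle of the rubber rest under the chute, let go and still (angle between beaker's own z axis and vertical below 0.12 rad and horizontal distance between beaker and rest below 0.015 m and height (world z) of beaker between 0.006 and 0.014 m and linear speed of beaker below 0.02 m/s and contact force between the fingers and beaker below 0.1 N), for 0.2 s.
At the end, for the whole second after the job is handed in: the beaker stands upright (within 0.12 rad) and still on the rubber rest, its axis within 15 mm of the rest's centre and untouched by the robot, while the robot's fingers still hold the knob (over 2 N) with the gate's pointer at rest within 4 mm of the height of the marker clip's tip (all of step 1 and z of pointer in the frame of marker_tip between -0.004 and 0.004 m and velocity of joint gate between -0.005 and 0.005 m/s and contact force between the fingers and gate above 2 N and contact force between the arm and beaker below 0.1 N); the arm keeps its last pose, push and grip.
It fails at once if the gate is raised more than 6 mm while the beaker does not stand upright on the rest (value of joint gate above 0.006 m and not (angle between beaker's own z axis and vertical below 0.12 rad and horizontal distance between beaker and rest below 0.015 m and height (world z) of beaker between 0.006 and 0.014 m)).
It fails at once if the mug, the tumbler or the jam jar is moved more than 30 mm or tipped (distance of any of mug, glass, jam_jar from where it was at the start of the episode above 0.03 m or angle between any of mug, glass, jam_jar's own z axis and vertical above 0.35 rad).
It also fails if it takes over 72 s, if anything falls off the work surface, if the arm or the gripper's body presses on something with over 40 N, if the wrist force passes 120 N, or if a joint passes its speed limit or range.

## Robot

A 6-joint arm with a two-finger parallel gripper is mounted at the origin on the work surface; the furniture and walls round the work are solid. World frame = base frame: x ahead of the robot, y to its left, z up, the work surface at z = 0. Lengths are in m, angles in degrees, forces in N, time in s.
With the tool pointing down it reaches from about 0.3 to 0.75 m from the base axis. Payload 8.5 kg.
Tool frame: the origin (TCP) lies on the centre line of the jaws, within the pads' length; the fingertips stand 17 mm ahead of it and the grasp point (between the pads) lies 2 mm behind it (env.tip_extent is the distance from the TCP to the fingertips, in m); z points along the fingers, y is the direction in which the jaws open and shut (so a half turn about z gives the same grasp; the last joint's range is limited). The gripper opens to 85 mm and grips with 20 to 120 N. Pads are 22 mm wide; open, the fingers measure 114 mm over their backs; the gripper's body (76 mm by 85 mm) begins 54 mm behind the grasp point. The pads swing forward as they close: fully open they stand 13 mm farther back than shut.
Start: joints at [62.263, 21.807, 74.336, -0, 83.858, -12.336], TCP at [0.146, 0.53, 0.248] pointing down, gripper open.
Joint ranges: [-178.18, 178.18], [-50.72, 133.34], [12.68, 142.11], [-81.47, 261.47], [9.98, 163.14], [-165.26, 165.26]. Speed limits (degrees/s): [136.94, 136.94, 180, 180, 180, 180].

## Interface

Orientations are given as a 3x3 rotation matrix whose columns are the frame's x, y, z axes.
In Python, from rig import telemetry, get_image, camera_params, close_job, env gives the robot as it stands.
- The arm moves only by the tool apply_moves, never from a script. Its argument "motion" is a list of rows, each an object of numbers: "tx", "ty", "tz": the shift along the tool's x, y, z in cm; "turn": the turn about the tool's z in degrees; "jaw": the gripper's target within -1 to 1 (fully open at 1, half-way at 0, shut at -1). In form: [{"tx": .., "ty": .., "tz": .., "turn": .., "jaw": ..}, ...]. A call has 1 to 5 rows; each row is the pose to reach, as a shift and turn from the pose measured when the call began, along the tool's axes at that moment; what a row does not reach only later rows make up. A row lasts 1/12 s, in which the tool goes at most 41.7 mm and 7.16 degrees, less where a joint would pass 70% of its speed; a pose out of reach is approached as far as the arm can. A call with a gripper value outside its range is refused whole. The fingers move at their own pace and stop on an object; "squeeze" is the grip in N (left out, the last holds). Time passes only in rows, so rows that repeat a pose let the fingers close. It gives the time, the measured TCP pose, the force and the opening at its end, in the units of the state.
- telemetry.observe(): the state, without advancing time (a new reading comes with each control period).
- get_image(name): name is "side" or "top" or "wrist"; returns (picture, depth): 420x560x3 uint8, red, green, blue; 420x560 float32, m along the optical axis (not along the pixel's ray), 0 where there is no reading.
- camera_params(name): a dict with "fx", "fy", "cx", "cy" (pixels), "rvec" (rotation vector, rad) and "tvec" (3), from world to camera coordinates, as OpenCV has them. Camera axes: x right, y down, z forward; pixel columns grow to the right and rows downward; lengths in m; the calibration is good to about 2 mm. The wrist camera is an equidistant fisheye: a pixel r from the principal point sees the ray r / f radians off the axis. A picture is of the moment at which its call begins: read the wrist's pose just before it. camera_params takes no time and is no camera call; for the wrist camera it gives the pose at the moment of the call.
- close_job(): hands the job in, once; it reports no verdict.
The state is a dict: "time_s": time; "q": joint angles; "qvel": joint speeds; "joint_efforts": joint torques, N m; "position": TCP position; "tool_rot": TCP orientation; "ft_force": force on the tool from outside, world axes, zero at the start; "wrist_torque": the same for the moment, N m; "grip_width": finger opening in m.
Only numpy, scipy, OpenCV 4.12 (cv2) and the standard library are available. Lean on these libraries where they do the work, as an engineer would, in place of code of your own. Each camera call takes 0.05 s, during which the arm holds its last target. There are 200 camera calls.

## Working session

There is one attempt and no reset: what is moved stays moved. The work goes in short steps, Python scripts to look and compute and a tool call to move; the robot and the scene stay as the last step left them, time stands still between calls to the robot, and variables do not carry over. Pictures are saved under pics/ and viewed, about 8 in all and at most 12, crops included, and the job is handed in when it is done.

Besides the shell and the picture viewer there is one more tool, called as name([rows], argument=value, ...), one row to a line, values as JSON. apply_moves: Moves the arm, as the interface text tells. Its arguments: {"type":"object","properties":{"motion":{"type":"array"},"squeeze":{"type":"number"}},"required":["motion"]}

```bash
ls; mkdir -p pics
cat > h.py <<'E'
import numpy as np,cv2
from rig import telemetry,get_image,camera_params,close_job,env
def pts(name,depth,cp):
    R=cv2.Rodrigues(np.array(cp["rvec"],float))[0];t=np.array(cp["tvec"],float).ravel()
    v,u=np.indices(depth.shape);x=(u-cp["cx"])/cp["fx"];y=(v-cp["cy"])/cp["fy"]
    if name=="wrist":
        r=np.hypot(x,y);k=np.tan(r)/np.maximum(r,1e-9);x,y=x*k,y*k
    P=np.stack([x*depth,y*depth,depth],-1)
    return (P-t)@R
def look(name):
    cp=camera_params(name);im,d=get_image(name);return im,d,pts(name,d,cp)
def save(n,im):cv2.imwrite(f"pics/{n}.png",im[...,::-1])
E
python3 - <<'E'
from h import *
a,d,P=look("top");b,d2,P2=look("side")
np.savez("first.npz",a=a,P=P,b=b,P2=P2,d=d,d2=d2)
save("top1",a);save("side1",b);s=telemetry.observe();print(s["position"],s["tool_rot"],s["grip_width"],env.tip_extent)
for n in("top","side"):
    c=camera_params(n);R=cv2.Rodrigues(np.array(c["rvec"],float))[0];print(n,c,-R.T@np.array(c["tvec"]))
E
```

```text
pics
[0.14594541 0.53003999 0.24777679] [[-9.64095382e-01  2.65555483e-01 -6.15998047e-04]
 [ 2.65556039e-01  9.64094749e-01 -1.14219774e-03]
 [ 2.90563610e-04 -1.26476957e-03 -9.99999158e-01]] 0.0854605605972259 0.017
top {'fx': 537.3596803145801, 'fy': 537.3596803145801, 'cx': 284.22551728736653, 'cy': 204.65277918997728, 'rvec': array([ 1.98647681, -1.63061236,  0.55017185]), 'tvec': array([-0.09385994,  0.50791386,  1.5367479 ])} [-0.5111636  -0.21233845  1.52381247]
side {'fx': 395.5951723683285, 'fy': 395.5951723683285, 'cx': 274.83168456176077, 'cy': 208.6501589726111, 'rvec': array([ 0.41293795,  2.7617081 , -1.14029795]), 'tvec': array([0.49746466, 0.01073821, 1.29110441])} [0.75370895 0.71320409 0.915314  ]
```

View pics/top1.png

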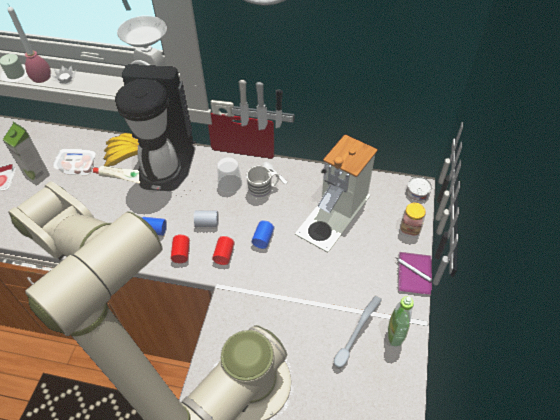

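View pics/side1.png

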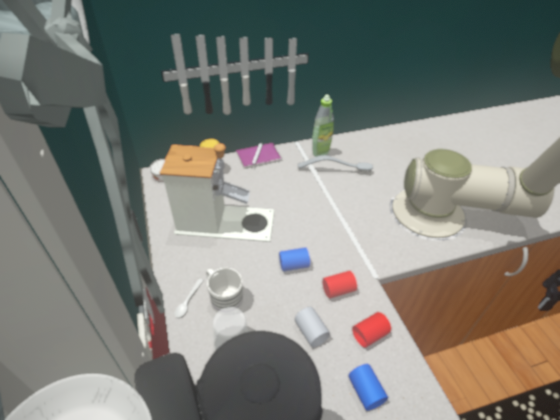

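Top view: the steel beaker lies at about (206,219), mouth probably to the left, with red and blue decoys around it. The rest is at (319,231), the dispenser at (345,185), and the mug and tumbler at (260,180) and (228,172). In the side view the beaker is at (312,326) and the rest at (255,222).

Run:
```python
from h import *
z=np.load("first.npz");P,P2,a,b=z["P"],z["P2"],z["a"],z["b"]
def blob(P,m,name):
    q=P[m];print(name,len(q),"mean",q.mean(0).round(4),"min",q.min(0).round(3),"max",q.max(0).round(3));return q
def win(sh,c,r):
    m=np.zeros(sh[:2],bool);m[c[1]-r[1]:c[1]+r[1],c[0]-r[0]:c[0]+r[0]]=1;return m
for n,P_,im,c,r in(("top",P,a,(206,219),(16,14)),("side",P2,b,(312,326),(24,26))):
    m=win(im.shape,c,r)&(P_[...,2]>.02);q=blob(P_,m,n+" beaker")
    mu,e,bx=cv2.minAreaRect(q[:,:2].astype(np.float32)*1000);print(mu,e,bx)
    w,V=np.linalg.eigh(np.cov(q[:,:2].T));print("axis",V[:,1],np.sqrt(w))
for n,P_,im,c,r in(("top",P,a,(319,231),(16,14)),("side",P2,b,(255,222),(18,14))):
    m=win(im.shape,c,r)&(im.max(2)<70)&(P_[...,2]<.03);q=blob(P_,m,n+" rest");print((q.min(0)+q.max(0))/2)
# bin lid: orange/wood
for n,P_,im,c,r in(("top",P,a,(350,157),(32,24)),("side",P2,b,(195,160),(35,16))):
    i=im.astype(int);m=win(im.shape,c,r)&(i[...,0]-i[...,2]>50)&(abs(P_[...,2]-.242)<.006);q=blob(P_,m,n+" lid")
    k=cv2.minAreaRect(q[:,:2].astype(np.float32)*1000);print(k)
# foot plate white
m=win(a.shape,(330,225),(40,35))&(a.min(2)>215)&(P[...,2]<.02);q=blob(P,m,"plate");print(cv2.minAreaRect(q[:,:2].astype(np.float32)*1000))
# tall knob
m=win(a.shape,(335,160),(25,25))&(P[...,2]>.256);q=blob(P,m,"high")
for (c,r) in(((260,180),(16,18)),((228,172),(14,16)),((413,218),(14,16)),((150,226),(18,12)),((180,248),(14,16)),((224,250),(14,16)),((263,234),(14,16))):
    blob(P,win(a.shape,c,r)&(P[...,2]>.025),str(c))
for n,im,c,r in(("t",a,(340,185),(45,60)),("s",b,(220,190),(60,60))):
    save("crop_"+n,cv2.resize(im[c[1]-r[1]:c[1]+r[1],c[0]-r[0]:c[0]+r[0]],None,fx=4.5,fy=4.5,interpolation=2))
A=cv2.imread("pics/crop_t.png");B=cv2.imread("pics/crop_s.png");h=min(A.shape[0],B.shape[0])
o=np.hstack([A[:h],B[:h]]);bb=b[290:365,275:350,::-1];o=np.hstack([o]);s=800/o.shape[1];cv2.imwrite("pics/crops.png",cv2.resize(o,None,fx=min(s,1),fy=min(s,1)))
```

```text
top beaker 393 mean [0.5033 0.2792 0.0507] min [-0.511 -0.212  0.02 ] max [0.545 0.327 1.524]
(8.325714111328125, 62.19984436035156) (1171.96044921875, 86.4318618774414) 23.63751220703125
axis [-0.88910963 -0.45769429] [0.02295053 0.05914617]
side beaker 921 mean [0.5471 0.3255 0.1185] min [0.482 0.244 0.02 ] max [0.754 0.713 0.915]
(611.6895141601562, 485.5775451660156) (532.9918823242188, 88.67916107177734) 64.68223571777344
axis [0.5171863  0.85587285] [0.01845245 0.09878443]
top rest 95 mean [ 0.5571 -0.1186  0.0093] min [ 0.516 -0.144 -0.001] max [ 0.59  -0.072  0.018]
[ 0.55294677 -0.10794748  0.00875589]<stdin>:4: RuntimeWarning: Mean of empty slice.
  ret = um.true_divide(
Traceback (most recent call last):
ValueError: zero-size array to reduction operation minimum which has no identity
```

```bash
cat > m.py <<'E'
from h import *
z=np.load("first.npz");P,P2,a,b=z["P"].copy(),z["P2"].copy(),z["a"],z["b"]
P[z["d"]<=0]=np.nan;P2[z["d2"]<=0]=np.nan
def blob(P,m,name):
    q=P[m&np.isfinite(P[...,0])]
    if len(q)<4:print(name,"few",len(q));return np.zeros((4,3))
    print(name,len(q),"med",np.median(q,0).round(4),"min",q.min(0).round(3),"max",q.max(0).round(3));return q
def win(sh,c,r):
    m=np.zeros(sh[:2],bool);m[c[1]-r[1]:c[1]+r[1],c[0]-r[0]:c[0]+r[0]]=1;return m
rect=lambda q:print(cv2.minAreaRect(q[:,:2].astype(np.float32)*1000))
for n,P_,im,c,r in(("top",P,a,(206,219),(16,14)),("side",P2,b,(312,326),(24,26))):
    q=blob(P_,win(im.shape,c,r)&(P_[...,2]>.02),n+" beaker");rect(q)
    w,V=np.linalg.eigh(np.cov(q[:,:2].T));print("axis",V[:,1],np.sqrt(w))
for n,P_,im,c,r in(("top",P,a,(319,231),(16,14)),("side",P2,b,(255,222),(18,14))):
    m=win(im.shape,c,r)&(im.max(2)<85)&(P_[...,2]<.03);q=blob(P_,m,n+" rest");rect(q)
for n,P_,im,c,r in(("top",P,a,(350,157),(32,24)),("side",P2,b,(195,160),(35,16))):
    i=im.astype(int);m=win(im.shape,c,r)&(i[...,0]-i[...,2]>50)&(abs(P_[...,2]-.242)<.006);rect(blob(P_,m,n+" lid"))
m=win(a.shape,(330,225),(40,35))&(a.min(2)>215)&(P[...,2]<.02);rect(blob(P,m,"plate"))
blob(P,win(a.shape,(335,160),(25,25))&(P[...,2]>.256),"high top")
blob(P2,win(a.shape,(220,160),(25,25))&(P2[...,2]>.256),"high side")
for (c,r) in(((260,180),(16,18)),((228,172),(14,16)),((413,218),(14,16)),((150,226),(18,12)),((180,248),(14,16)),((224,250),(14,16)),((263,234),(14,16))):
    blob(P,win(a.shape,c,r)&(P[...,2]>.025),str(c))
o=[cv2.resize(im[c[1]-60:c[1]+60,c[0]-r:c[0]+r,::-1],None,fx=4,fy=4,interpolation=2) for im,c,r in((a,(340,185),42),(b,(220,190),55))]
cv2.imwrite("pics/crops.png",np.hstack(o))
E
python3 m.py
```

```text
top beaker 392 med [0.5027 0.2798 0.0498] min [0.48 0.24 0.02] max [0.545 0.327 0.066]
((512.9805908203125, 283.5146484375), (62.03298568725586, 79.0475082397461), 11.078130722045898)
axis [-0.21381166  0.9768749 ] [0.0151533  0.02339096]
side beaker 912 med [0.5306 0.2962 0.0554] min [0.482 0.244 0.02 ] max [0.657 0.49  0.393]
((558.7611083984375, 373.6964111328125), (285.4535217285156, 88.67916107177734), 64.68223571777344)
axis [0.52879265 0.84875104] [0.01835406 0.08908508]
top rest 313 med [ 0.5526 -0.1077  0.0097] min [ 0.516 -0.145 -0.002] max [ 0.598 -0.07   0.02 ]
((555.1405639648438, -107.9045639038086), (73.57220458984375, 78.81954956054688), 62.52897262573242)
side rest few 0
((0.0, 0.0), (0.0, 0.0), 0.0)
top lid 1050 med [ 0.7107 -0.1798  0.2414] min [ 0.623 -0.257  0.236] max [ 0.798 -0.092  0.248]
((710.3623046875, -173.79220581054688), (127.67440032958984, 145.47744750976562), 67.26908111572266)
side lid 1418 med [ 0.7145 -0.1641  0.2435] min [ 0.642 -0.255  0.236] max [ 0.797 -0.092  0.248]
((713.0398559570312, -173.1696014404297), (129.2978515625, 140.3000030517578)
[... 333 characters left out ...]
0.2906] min [ 0.621 -0.153  0.262] max [ 0.651 -0.125  0.298]
(260, 180) 587 med [0.7017 0.1354 0.0626] min [0.646 0.082 0.025] max [0.742 0.181 0.099]
(228, 172) 601 med [0.6865 0.2452 0.089 ] min [0.659 0.21  0.025] max [0.746 0.29  0.115]
(413, 218) 610 med [ 0.6037 -0.4098  0.0905] min [ 0.587 -0.447  0.026] max [ 0.659 -0.376  0.117]
(150, 226) 670 med [0.0361 0.1962 0.6684] min [0.001 0.159 0.025] max [0.484 0.493 0.685]
(180, 248) 414 med [0.3723 0.3275 0.0507] min [0.335 0.299 0.025] max [0.425 0.366 0.069]
(224, 250) 358 med [0.3997 0.1851 0.0519] min [0.36  0.16  0.025] max [0.444 0.22  0.065]
(263, 234) 332 med [0.4875 0.0708 0.0519] min [0.445 0.045 0.026] max [0.53  0.107 0.067]
```

View pics/crops.png

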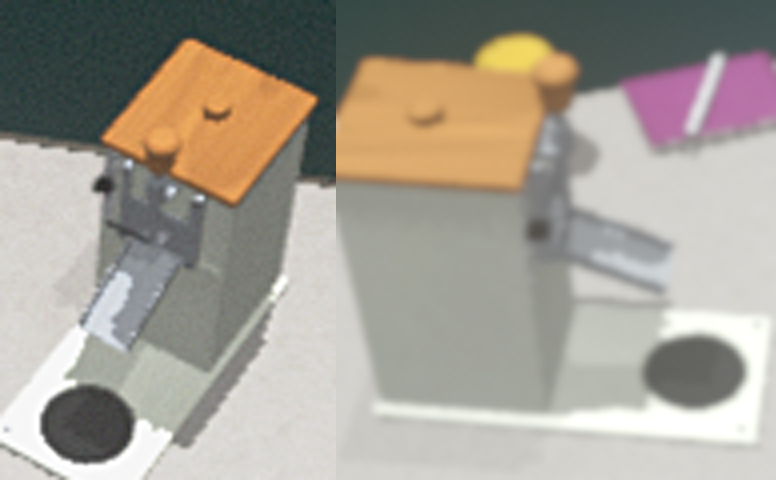

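The crops show the black clip on the left front edge of the bin, the knob and the chute. The rest is clear. The dispenser's yaw comes to about -22.6°, from the line between the rest and the lid centre. Next I go above the beaker's mouth for a close look.

```bash
cat >> h.py <<'E'
def go(x,y,z,jawdeg=None):
    s=telemetry.observe();R=np.array(s["tool_rot"]);d=R.T@(np.array([x,y,z])-s["position"])*100
    cur=np.degrees(np.arctan2(R[1,1],R[0,1]));t=0
    if jawdeg is not None:t=-((jawdeg-cur+90)%180-90)   # tool z down: +turn = negative world yaw
    print("t",round(s["time_s"],2),"shift cm",d.round(2),"turn",round(t,1),"jaw now",round(cur,1),"q6",round(s["q"][5],1))
E
python3 - <<'E'
from h import *
z=np.load("first.npz")
for k,dk in(("P","d"),("P2","d2")):
    P=z[k][z[dk]>0]
    m=(P[:,2]>.12)&(P[:,2]<.6)&(P[:,0]>.35)&(P[:,0]<.75)&(P[:,1]>.15)&(P[:,1]<.6);q=P[m];print(len(q))
    if len(q):print(q.min(0),np.percentile(q,5,0),q.max(0))
go(.505,.32,.20,12)
E
```

```text
3322
[0.58880122 0.43036225 0.12009925] [0.61890705 0.44410752 0.1379648 ] [0.74991986 0.59834787 0.40804975]
7693
[0.59501916 0.43468309 0.15059897] [0.63911951 0.45297461 0.38429357] [0.7499996  0.57428957 0.4026113 ]
t 0.1 shift cm [-40.2  -10.71   4.78] turn 62.6 jaw now 74.6 q6 -12.3
```

apply_moves([
  {"tx": -4, "ty": -1.1, "tz": 0.5, "turn": 6, "jaw": 1},
  {"tx": -8, "ty": -2.2, "tz": 1, "turn": 12, "jaw": 1},
  {"tx": -12, "ty": -3.2, "tz": 1.5, "turn": 18, "jaw": 1},
  {"tx": -16, "ty": -4.3, "tz": 2, "turn": 25, "jaw": 1},
  {"tx": -20, "ty": -5.3, "tz": 2.4, "turn": 32, "jaw": 1},
])

```text
time_s: 0.52
position: [0.3258, 0.4244, 0.2232]
tool_rot: [[-0.673, 0.74, -0.001], [0.74, 0.673, -0.002], [-0.0, -0.002, -1.0]]
ft_force: [0.4, 1.3, -0.4]
grip_width: 0.0853
```

```bash
python3 -c "
from h import *
go(.505,.32,.20,12)"
```

```text
t 0.52 shift cm [-19.78   6.24   2.32] turn 30.3 jaw now 42.3 q6 -2.5
```

apply_moves([
  {"tx": -4, "ty": 1.2, "tz": 0.5, "turn": 6, "jaw": 1},
  {"tx": -8, "ty": 2.5, "tz": 1, "turn": 12, "jaw": 1},
  {"tx": -12, "ty": 3.8, "tz": 1.5, "turn": 18, "jaw": 1},
  {"tx": -16, "ty": 5, "tz": 2, "turn": 24, "jaw": 1},
  {"tx": -19.8, "ty": 6.2, "tz": 2.3, "turn": 30, "jaw": 1},
])

```text
time_s: 0.93
position: [0.5042, 0.3192, 0.1995]
tool_rot: [[-0.207, 0.978, -0.003], [0.978, 0.207, -0.002], [-0.002, -0.003, -1.0]]
ft_force: [-0.6, 1.5, 0.6]
grip_width: 0.0852
```

Run:
```python
from h import *
im,d,P=look("wrist");np.savez("w1.npz",im=im,P=P,d=d);save("w1",im)
s=telemetry.observe();print(s["position"])
im,d2,Pt=look("top");np.savez("t2.npz",im=im,P=Pt,d=d2)
m=(d>0)&(P[...,2]>.02)&(P[...,2]<.075)&(P[...,0]>.45)&(P[...,0]<.6)&(P[...,1]>.21)&(P[...,1]<.36)
q=P[m];print(len(q),q.min(0),q.max(0),cv2.minAreaRect(q[:,:2].astype(np.float32)*1000))
v,u=np.nonzero(m);print(u.min(),u.max(),v.min(),v.max())
```

```text
[0.51003352 0.31521515 0.19849243]
4653 [0.48121352 0.24425948 0.02001388] [0.55083827 0.32975197 0.05817331] ((516.658447265625, 285.92889404296875), (58.07303237915039, 78.34540557861328), 11.31126880645752)
254 315 189 277
```

View pics/w1.png

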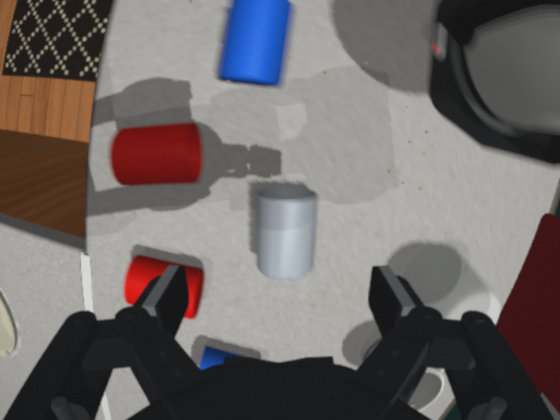

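The wrist view shows the beaker upright in the image at (286,232), its darker mouth end up at (286,190), so at +y. The red can at left is clear of the finger path. The arm was still settling when that was taken, so I measure again without viewing.

```bash
cat >> h.py <<'E'
def beaker(lo=(.45,.21),hi=(.6,.38)):
    im,d,P=look("wrist")
    m=(d>0)&(P[...,2]>.02)&(P[...,2]<.075)&(P[...,0]>lo[0])&(P[...,0]<hi[0])&(P[...,1]>lo[1])&(P[...,1]<hi[1])
    q=P[m];print(len(q),cv2.minAreaRect(q[:,:2].astype(np.float32)*1000),"zmax",np.percentile(q[:,2],99))
E
python3 - <<'E'
from h import *
beaker();s=telemetry.observe();print(s["position"],s["qvel"])
go(.508,.331,.06,11.3)
E
```

```text
4727 ((516.7587280273438, 285.97076416015625), (58.107421875, 78.34630584716797), 11.19713020324707) zmax 0.05737778011526123
[0.50476932 0.31883946 0.19909049] [ 3.47050239 -1.97031573  1.95569884  0.76274058  0.22828188 -0.78649681]
t 1.08 shift cm [ 1.15  0.62 13.91] turn 0.7 jaw now 12.0 q6 8.9
```

apply_moves([
  {"tx": 1.1, "ty": 0.6, "tz": 0, "turn": 0.7, "jaw": 1},
  {"tx": 1.1, "ty": 0.6, "tz": 4, "turn": 0.7, "jaw": 1},
  {"tx": 1.1, "ty": 0.6, "tz": 8, "turn": 0.7, "jaw": 1},
  {"tx": 1.1, "ty": 0.6, "tz": 12, "turn": 0.7, "jaw": 1},
  {"tx": 1.1, "ty": 0.6, "tz": 12, "turn": 0.7, "jaw": 1},
])

```text
time_s: 1.5
position: [0.5036, 0.3298, 0.0722]
tool_rot: [[-0.198, 0.98, -0.016], [0.98, 0.198, -0.007], [-0.004, -0.017, -1.0]]
ft_force: [-1.1, -0.1, -1.6]
grip_width: 0.0857
```

Run:
```python
from h import *
go(.5078,.3312,.033,11.2)
```

```text
t 1.5 shift cm [0.07 0.51 3.91] turn 0.2 jaw now 11.4 q6 10.6
```

apply_moves([
  {"tx": 0, "ty": 0.2, "tz": 2, "turn": 0, "jaw": 1},
  {"tx": 0, "ty": 0.2, "tz": 3.9, "turn": 0, "jaw": 1},
  {"tx": 0, "ty": 0.2, "tz": 3.9, "turn": 0, "jaw": 1},
  {"tx": 0, "ty": 0.2, "tz": 3.9, "turn": 0, "jaw": 1},
  {"tx": 0, "ty": 0.2, "tz": 3.9, "turn": 0, "jaw": 1},
])

```text
time_s: 1.92
position: [0.5056, 0.3306, 0.0355]
tool_rot: [[-0.199, 0.98, -0.013], [0.98, 0.199, -0.006], [-0.004, -0.014, -1.0]]
ft_force: [-0.4, 0.1, 0.2]
grip_width: 0.0855
```

Run:
```python
from h import *
go(.5078,.3312,.033,11.2);print(telemetry.observe()["position"]);beaker()
```

```text
t 1.92 shift cm [0.02 0.23 0.25] turn 0.3 jaw now 11.5 q6 10.5
[0.50564088 0.3306134  0.03554433]
9520 ((514.50732421875, 317.0718688964844), (122.45417785644531, 59.523651123046875), 11.568552017211914) zmax 0.07410311830364351
```

Now close on the rim end and lift.

apply_moves([
  {"tx": 0, "ty": 0.2, "tz": 0.2, "turn": 0, "jaw": -0.2},
  {"tx": 0, "ty": 0.2, "tz": 0.2, "turn": 0, "jaw": -0.2},
  {"tx": 0, "ty": 0.2, "tz": 0.2, "turn": 0, "jaw": -0.2},
  {"tx": 0, "ty": 0.2, "tz": 0.2, "turn": 0, "jaw": -0.2},
  {"tx": 0, "ty": 0.2, "tz": 0.2, "turn": 0, "jaw": -0.2},
], squeeze=20)

```text
time_s: 2.38
position: [0.5082, 0.3312, 0.0351]
tool_rot: [[-0.199, 0.98, -0.01], [0.98, 0.199, -0.005], [-0.003, -0.011, -1.0]]
ft_force: [-0.9, -0.1, 8.5]
grip_width: 0.0565
```

apply_moves([
  {"tx": 0, "ty": 0, "tz": 0, "turn": 0, "jaw": -0.2},
  {"tx": 0, "ty": 0, "tz": -3, "turn": 0, "jaw": -0.2},
  {"tx": 0, "ty": 0, "tz": -7, "turn": 0, "jaw": -0.2},
  {"tx": 0, "ty": 0, "tz": -11, "turn": 0, "jaw": -0.2},
  {"tx": 0, "ty": 0, "tz": -11, "turn": 0, "jaw": -0.2},
])

```text
time_s: 2.8
position: [0.512, 0.333, 0.1531]
tool_rot: [[-0.199, 0.98, 0.002], [0.98, 0.199, -0.0], [-0.0, 0.002, -1.0]]
ft_force: [0.9, 0.2, -0.9]
grip_width: 0.0563
```

Run:
```python
from h import *
s=telemetry.observe();print(s["position"],s["ft_force"],s["grip_width"])
im,d,P=look("wrist");b,_,_=look("side")
cv2.imwrite("pics/w2.png",np.hstack([cv2.resize(im[150:420,120:480],None,fx=1.2,fy=1.2),cv2.resize(b[260:390,240:400],None,fx=2.2,fy=2.49)])[...,::-1])
```

```text
[0.51201176 0.33303063 0.15308006] [ 0.89787853  0.23652685 -0.89150363] 0.05625567639921696
```

View pics/w2.png

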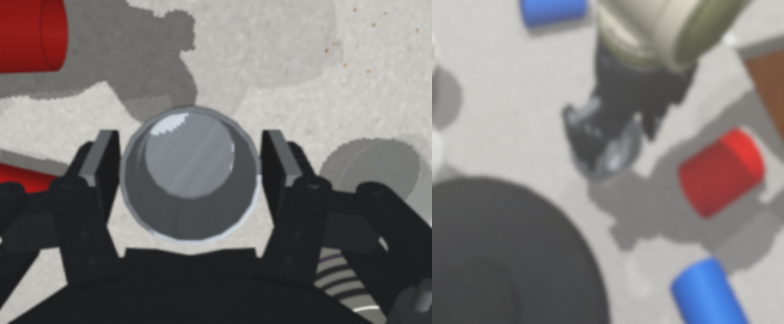

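The beaker has swung mouth up. In the wrist crop its open mouth is at (190,175) between the pads. Now its tilt and its offset in the grip.

```bash
cat >> h.py <<'E'
def held():
    s=telemetry.observe();p=np.array(s["position"]);R=np.array(s["tool_rot"]);im,d,P=look("wrist")
    Q=(P-p)@R  # tool frame
    m=(d>0)&(np.hypot(Q[...,0],Q[...,1])<.045)&(abs(Q[...,1])<.0275)&(Q[...,2]>-.02)
    q=Q[m];o={}
    print("pos",p.round(4),"n",len(q))
    b=q[(q[:,2]>.03)&(q[:,2]<.09)]
    # rim: smallest tool-z
    zr=np.percentile(q[:,2],.5);r=q[q[:,2]<zr+.03]
    for lo in np.arange(-.02,.1,.01):
        k=q[(q[:,2]>=lo)&(q[:,2]<lo+.01)]
        if len(k)>10:print(round(lo,3),len(k),"x",k[:,0].min().round(4),k[:,0].max().round(4),"y",k[:,1].min().round(4),k[:,1].max().round(4))
    # inner bottom plane fit, in the band where most deep points lie
    inner=q[(np.hypot(q[:,0]-np.median(q[:,0]),q[:,1])<.018)]
    k=inner
    for _ in range(5):
        c=np.c_[k[:,:2],np.ones(len(k))];a,*_=np.linalg.lstsq(c,k[:,2],rcond=None)
        e=abs(np.c_[inner[:,:2],np.ones(len(inner))]@a-inner[:,2]);k=inner[e<max(.0015,np.percentile(e,50))]
    print("bottom plane slopes x,y, depth",a.round(3),"n",len(k),"ctr",k.mean(0).round(4))
    return im
E
python3 - <<'E'
from h import *
held();print(telemetry.observe()["ft_force"])
E
```

```text
pos [0.5097 0.3319 0.1464] n 14272
-0.02 14 x -0.0075 0.0119 y -0.0275 -0.0273
-0.01 329 x -0.0364 0.0111 y -0.0275 0.0213
0.0 1505 x -0.0373 0.0067 y -0.0275 0.0275
0.01 1750 x -0.0404 0.019 y -0.0264 0.0272
0.02 970 x -0.0436 0.0171 y -0.0261 0.0268
0.03 749 x -0.0449 0.0143 y -0.0262 0.0271
0.04 428 x -0.0431 0.0108 y -0.026 0.0269
0.05 267 x -0.0404 0.008 y -0.0261 0.0268
0.06 187 x -0.039 0.0051 y -0.0265 0.0267
0.07 2341 x -0.045 0.0017 y -0.0266 0.0265
0.08 662 x -0.0268 -0.0014 y -0.0242 0.0256
bottom plane slopes x,y, depth [3.844 0.085 0.17 ] n 1540 ctr [-0.0206 -0.0001  0.0909]
[-1.04234373 -0.12608658 -2.08317803]
```

apply_moves([
  {"tx": 0, "ty": 0, "tz": 2, "turn": 0, "jaw": -0.2},
  {"tx": 0, "ty": 0, "tz": 4, "turn": 0, "jaw": -0.2},
  {"tx": 0, "ty": 0, "tz": 5, "turn": 0, "jaw": -0.2},
  {"tx": 0, "ty": 0, "tz": 5.3, "turn": 0, "jaw": -0.2},
  {"tx": 0, "ty": 0, "tz": 5.5, "turn": 0, "jaw": -0.2},
])

```text
time_s: 3.37
position: [0.508, 0.3312, 0.0885]
tool_rot: [[-0.199, 0.98, -0.013], [0.98, 0.199, -0.006], [-0.003, -0.014, -1.0]]
ft_force: [-0.3, -0.3, -1.1]
grip_width: 0.0566
```

apply_moves([
  {"tx": -0.1, "ty": 0, "tz": 0.2, "turn": 0, "jaw": -0.2},
  {"tx": -0.3, "ty": 0, "tz": 0.4, "turn": 0, "jaw": -0.2},
  {"tx": -0.6, "ty": 0, "tz": 0.6, "turn": 0, "jaw": -0.2},
  {"tx": -0.9, "ty": 0, "tz": 0.7, "turn": 0, "jaw": -0.2},
  {"tx": -0.9, "ty": 0, "tz": 0.7, "turn": 0, "jaw": -0.2},
])

```text
time_s: 3.78
position: [0.5116, 0.3222, 0.0858]
tool_rot: [[-0.199, 0.98, -0.006], [0.98, 0.199, -0.005], [-0.003, -0.007, -1.0]]
ft_force: [-2.7, -3.5, 21.6]
grip_width: 0.0566
```

Run:
```python
from h import *
held();print(telemetry.observe()["ft_force"])
```

```text
pos [0.5116 0.3222 0.0858] n 16414
-0.02 14 x -0.0085 0.0097 y -0.0275 -0.0273
-0.01 28 x -0.0363 0.0125 y -0.0275 0.0033
0.0 2275 x -0.0376 0.0189 y -0.0275 0.0275
0.01 1736 x -0.0393 0.0193 y -0.0264 0.0271
0.02 1308 x -0.0406 0.0177 y -0.0266 0.0264
0.03 1118 x -0.0427 0.0155 y -0.0267 0.0266
0.04 947 x -0.0443 0.0136 y -0.027 0.0261
0.05 782 x -0.0449 0.0118 y -0.027 0.0256
0.06 477 x -0.0442 0.0102 y -0.0275 0.0251
0.07 2720 x -0.0449 0.0087 y -0.0275 0.0247
0.08 5009 x -0.0237 0.0447 y -0.0275 0.0275
bottom plane slopes x,y, depth [0.172 0.025 0.082] n 1063 ctr [-0.0232  0.0001  0.078 ]
[-2.3494952  -3.80842713 21.90097668]
```

Tilt is about 10° and the beaker is pressed on its bottom edge, well within the range where it rocks upright. I release it, look, and regrip centred.

apply_moves([
  {"tx": 0, "ty": 0, "tz": -0.1, "turn": 0, "jaw": 0.1},
  {"tx": 0, "ty": 0, "tz": -0.2, "turn": 0, "jaw": 0.6},
  {"tx": 0, "ty": 0, "tz": -0.2, "turn": 0, "jaw": 1},
  {"tx": 0, "ty": 0, "tz": -0.2, "turn": 0, "jaw": 1},
  {"tx": 0, "ty": 0, "tz": -0.2, "turn": 0, "jaw": 1},
])

```text
time_s: 4.25
position: [0.5115, 0.3224, 0.0875]
tool_rot: [[-0.199, 0.98, -0.007], [0.98, 0.199, -0.005], [-0.003, -0.008, -1.0]]
ft_force: [-0.3, -0.2, -0.9]
grip_width: 0.0852
```

apply_moves([
  {"tx": 0, "ty": 0, "tz": -3, "turn": 0, "jaw": 1},
  {"tx": 0, "ty": 0, "tz": -6, "turn": 0, "jaw": 1},
  {"tx": 0, "ty": 0, "tz": -6, "turn": 0, "jaw": 1},
  {"tx": 0, "ty": 0, "tz": -6, "turn": 0, "jaw": 1},
  {"tx": 0, "ty": 0, "tz": -6, "turn": 0, "jaw": 1},
])

```text
time_s: 4.67
position: [0.5115, 0.3225, 0.1467]
tool_rot: [[-0.199, 0.98, -0.008], [0.98, 0.199, -0.005], [-0.004, -0.009, -1.0]]
ft_force: [-0.4, -0.7, -0.5]
grip_width: 0.0853
```

```bash
cat >> h.py <<'E'
def rim(c,r=.06,z0=.065,z1=.085):
    im,d,P=look("wrist");m=(d>0)&(np.hypot(P[...,0]-c[0],P[...,1]-c[1])<r)&(P[...,2]>z0)&(P[...,2]<z1)
    q=P[m];print("n",len(q),"z",np.percentile(q[:,2],[1,50,99]).round(4))
    t=q[q[:,2]>np.percentile(q[:,2],95)-.004];print("rim circle mm",cv2.minEnclosingCircle((t[:,:2]*1000).astype(np.float32)),cv2.minAreaRect((t[:,:2]*1000).astype(np.float32)))
    return im,d,P
E
python3 - <<'E'
from h import *
print(telemetry.observe()["position"])
im,d,P=rim((.51,.315));save("w3",im)
E
```

```text
[0.51150371 0.32251761 0.14668845]
n 1988 z [0.0652 0.0747 0.0784]
rim circle mm ((518.095947265625, 288.91351318359375), 29.378734588623047) ((518.3842163085938, 289.42169189453125), (56.50294876098633, 56.90073776245117), 14.488584518432617)
```

View pics/w3.png

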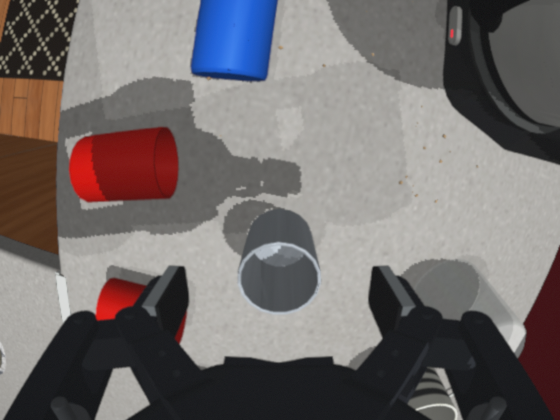

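The beaker stands upright in the view at (278,270), mouth up, with its rim circle at (0.518, 0.289) and z 0.078. Centring the gripper on it.

Run:
```python
from h import *
go(.518,.2891,.147,11.5)
```

```text
t 4.72 shift cm [-3.4  -0.01 -0.06] turn -0.0 jaw now 11.5 q6 9.7
```

apply_moves([
  {"tx": -2, "ty": 0, "tz": 0, "turn": 0, "jaw": 1},
  {"tx": -3.4, "ty": 0, "tz": 0, "turn": 0, "jaw": 1},
  {"tx": -3.4, "ty": 0, "tz": 0, "turn": 0, "jaw": 1},
  {"tx": -3.4, "ty": 0, "tz": 2, "turn": 0, "jaw": 1},
  {"tx": -3.4, "ty": 0, "tz": 4, "turn": 0, "jaw": 1},
])

```text
time_s: 5.13
position: [0.5182, 0.2888, 0.1063]
tool_rot: [[-0.198, 0.98, -0.007], [0.98, 0.198, -0.005], [-0.003, -0.008, -1.0]]
ft_force: [0.3, 0.4, -0.1]
grip_width: 0.0852
```

Run:
```python
from h import *
rim((.518,.289));go(.518,.2891,.076,11.5)
```

```text
n 3124 z [0.0652 0.0754 0.0784]
rim circle mm ((518.6343994140625, 288.98828125), 29.144695281982422) ((518.5872192382812, 289.2013244628906), (56.99747085571289, 57.537296295166016), 26.839527130126953)
t 5.18 shift cm [0.06 0.24 2.56] turn -0.1 jaw now 11.4 q6 6.4
```

apply_moves([
  {"tx": 0, "ty": 0.2, "tz": 1.3, "turn": 0, "jaw": 1},
  {"tx": 0, "ty": 0.2, "tz": 2.5, "turn": 0, "jaw": 1},
  {"tx": 0, "ty": 0.2, "tz": 2.5, "turn": 0, "jaw": -0.2},
  {"tx": 0, "ty": 0.2, "tz": 2.5, "turn": 0, "jaw": -0.2},
  {"tx": 0, "ty": 0.2, "tz": 2.5, "turn": 0, "jaw": -0.2},
], squeeze=25)

```text
time_s: 5.6
position: [0.5182, 0.2886, 0.0776]
tool_rot: [[-0.198, 0.98, -0.014], [0.98, 0.198, -0.007], [-0.004, -0.015, -1.0]]
ft_force: [0.2, -0.6, -0.9]
grip_width: 0.0577
```

apply_moves([
  {"tx": 0, "ty": 0, "tz": 0, "turn": 0, "jaw": -0.2},
  {"tx": 0, "ty": 0, "tz": 0, "turn": 0, "jaw": -0.2},
  {"tx": 0, "ty": 0, "tz": -3, "turn": 0, "jaw": -0.2},
  {"tx": 0, "ty": 0, "tz": -7, "turn": 0, "jaw": -0.2},
  {"tx": 0, "ty": 0, "tz": -10, "turn": 0, "jaw": -0.2},
])

```text
time_s: 6.02
position: [0.5197, 0.2894, 0.1804]
tool_rot: [[-0.198, 0.98, -0.012], [0.98, 0.198, -0.006], [-0.004, -0.013, -1.0]]
ft_force: [0.3, 0.3, -1.2]
grip_width: 0.0576
```

Run:
```python
from h import *
held()
# refine rest and yaw from both static views
for n in("top","side"):
    im,d,P=look(n);P[d<=0]=np.nan
    g=im.max(2);m=(np.hypot(P[...,0]-.5545,P[...,1]+.108)<.055)&(P[...,2]<.03)&(g<105)&(im.max(2).astype(int)-im.min(2)<30)
    k,l,st,_=cv2.connectedComponentsWithStats(m.astype(np.uint8));i=1+np.argmax(st[1:,4]);c=max(cv2.findContours((l==i).astype(np.uint8),0,2)[0],key=cv2.contourArea)
    e=cv2.fitEllipse(cv2.convexHull(c));print(n,st[i],e)
    cp=camera_params(n);R=cv2.Rodrigues(np.array(cp["rvec"]))[0];o=-R.T@cp["tvec"];r=R.T@np.array([(e[0][0]-cp["cx"])/cp["fx"],(e[0][1]-cp["cy"])/cp["fy"],1]);print(o+r*(.01-o[2])/r[2])
go(.47,-.06,.16,67.4)
```

```text
pos [0.5197 0.2894 0.1804] n 16751
-0.01 781 x -0.0275 0.0291 y -0.0273 0.0275
0.0 3181 x -0.0284 0.0296 y -0.0275 0.0275
0.01 2051 x -0.0269 0.0298 y -0.0263 0.0274
0.02 1742 x -0.0268 0.0295 y -0.0257 0.0275
0.03 1498 x -0.0272 0.0297 y -0.0256 0.0274
0.04 1233 x -0.0268 0.0296 y -0.0255 0.0272
0.05 1071 x -0.0267 0.0297 y -0.0249 0.0272
0.06 908 x -0.0266 0.0297 y -0.0242 0.0273
0.07 1885 x -0.0259 0.0296 y -0.0229 0.0258
bottom plane slopes x,y, depth [ 2.223 -0.098  0.095] n 1660 ctr [-0.0167 -0.001   0.0584]
top [309 221  22  20 328] ((319.632568359375, 230.60772705078125), (18.77002716064453, 21.85608673095703), 91.88943481445312)
[ 0.55367079 -0.10832072  0.01      ]
side [243 215  23  16 282] ((253.99365234375, 222.33958435058594), (15.282905578613281, 22.490869522094727), 89.555908203125)
[ 0.5556354  -0.10826248  0.01      ]
t 6.17 shift cm [-33.27 -11.83   2.25] turn -56.0 jaw now 11.4 q6 6.4
```

apply_moves([
  {"tx": -3, "ty": -1, "tz": 0.2, "turn": -5, "jaw": -0.2},
  {"tx": -7, "ty": -2.5, "tz": 0.5, "turn": -11, "jaw": -0.2},
  {"tx": -11, "ty": -4, "tz": 0.7, "turn": -17, "jaw": -0.2},
  {"tx": -15, "ty": -5.3, "tz": 0.9, "turn": -23, "jaw": -0.2},
  {"tx": -18, "ty": -6.4, "tz": 1, "turn": -28, "jaw": -0.2},
])

```text
time_s: 6.58
position: [0.4917, 0.0984, 0.1702]
tool_rot: [[-0.639, 0.769, -0.011], [0.769, 0.639, -0.005], [0.003, -0.012, -1.0]]
ft_force: [1.1, -0.2, -1.1]
grip_width: 0.058
```

Run:
```python
from h import *
go(.462,-.07,.15,67.4)
```

```text
t 6.58 shift cm [-11.06 -13.01   2.14] turn -27.7 jaw now 39.7 q6 -41.7
```

apply_moves([
  {"tx": -2.5, "ty": -3, "tz": 0, "turn": -6, "jaw": -0.2},
  {"tx": -5, "ty": -6, "tz": 0, "turn": -12, "jaw": -0.2},
  {"tx": -7.5, "ty": -9, "tz": 0.5, "turn": -18, "jaw": -0.2},
  {"tx": -10, "ty": -11.8, "tz": 1, "turn": -24, "jaw": -0.2},
  {"tx": -11, "ty": -13, "tz": 1.5, "turn": -28, "jaw": -0.2},
])

```text
time_s: 7.0
position: [0.4606, -0.0723, 0.1555]
tool_rot: [[-0.926, 0.377, -0.013], [0.377, 0.926, -0.005], [0.01, -0.01, -1.0]]
ft_force: [0.6, 0.3, -1.1]
grip_width: 0.0577
```

Run:
```python
from h import *
im,d,P=look("wrist");np.savez("w4.npz",im=im,P=P,d=d);save("w4",im)
s=telemetry.observe();print(s["position"],s["qvel"][:3])
m=(d>0)&(P[...,2]<.03)&(np.hypot(P[...,0]-.555,P[...,1]+.108)<.055)&(im.max(2)<100)
q=P[m];print(len(q),q.mean(0));
if len(q)>10:
    v,u=np.nonzero(m);print(u.min(),u.max(),v.min(),v.max(),cv2.minEnclosingCircle((q[:,:2]*1000).astype(np.float32)))
go(.462,-.07,.094,67.4)
```

```text
[ 0.46020681 -0.07389015  0.15443805] [ 4.90899671 -0.13410155 -0.57484294]
0 [nan nan nan]
t 7.05 shift cm [-0.09  0.49  6.04] turn 0.7 jaw now 68.1 q6 -91.2<stdin>:5: RuntimeWarning: Mean of empty slice.
  ret = um.true_divide(
```

View pics/w4.png

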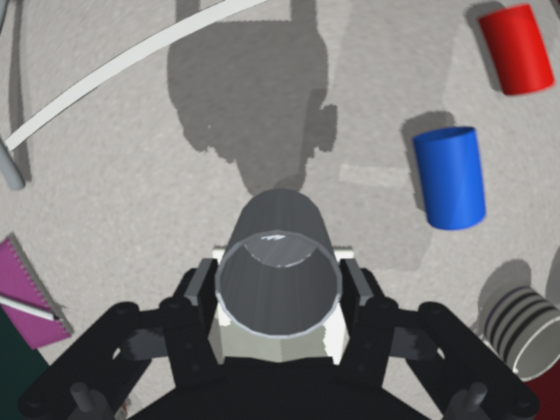

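The beaker hangs upright in the gripper at (280,285). The rest is hidden behind it, so I rely on the two static views, which agree within 2 mm. Lowering in front of the plate, then moving in under the chute.

apply_moves([
  {"tx": 0, "ty": 0.4, "tz": 2, "turn": 0.7, "jaw": -0.2},
  {"tx": 0, "ty": 0.4, "tz": 4, "turn": 0.7, "jaw": -0.2},
  {"tx": 0, "ty": 0.4, "tz": 5.8, "turn": 0.7, "jaw": -0.2},
  {"tx": 0, "ty": 0.4, "tz": 5.9, "turn": 0.7, "jaw": -0.2},
  {"tx": 0, "ty": 0.4, "tz": 5.9, "turn": 0.7, "jaw": -0.2},
])

```text
time_s: 7.47
position: [0.4601, -0.0702, 0.0945]
tool_rot: [[-0.923, 0.385, -0.017], [0.385, 0.923, -0.004], [0.014, -0.011, -1.0]]
ft_force: [-0.4, 0.3, -1.5]
grip_width: 0.0574
```

Run:
```python
from h import *
print(telemetry.observe()["position"])
go(.555,-.1085,.093,67.4);held()
```

```text
[ 0.46011099 -0.0701707   0.09449934]
t 7.47 shift cm [-10.23   0.12   0.  ] turn -0.1 jaw now 67.3 q6 -89.9
pos [ 0.4601 -0.0702  0.0945] n 16875
-0.01 689 x -0.0281 0.0288 y -0.0274 0.0275
0.0 3270 x -0.0294 0.029 y -0.0275 0.0275
0.01 2037 x -0.0275 0.0289 y -0.0256 0.0274
0.02 1734 x -0.0279 0.0289 y -0.0252 0.0275
0.03 1458 x -0.0278 0.0291 y -0.0254 0.0274
0.04 1236 x -0.0272 0.029 y -0.025 0.0275
0.05 1073 x -0.0275 0.0289 y -0.0245 0.0274
0.06 896 x -0.0269 0.029 y -0.0237 0.0271
0.07 1909 x -0.027 0.029 y -0.0226 0.0262
0.09 2571 x 0.0037 0.0448 y -0.0275 0.0275
bottom plane slopes x,y, depth [1.69  0.015 0.09 ] n 1459 ctr [-0.0159 -0.0008  0.0642]
```

apply_moves([
  {"tx": -2.5, "ty": 0.1, "tz": 0, "turn": 0, "jaw": -0.2},
  {"tx": -5, "ty": 0.1, "tz": 0, "turn": 0, "jaw": -0.2},
  {"tx": -7.5, "ty": 0.1, "tz": 0, "turn": 0, "jaw": -0.2},
  {"tx": -9.5, "ty": 0.1, "tz": 0, "turn": 0, "jaw": -0.2},
  {"tx": -10.2, "ty": 0.1, "tz": 0, "turn": 0, "jaw": -0.2},
])

```text
time_s: 7.93
position: [0.5578, -0.1098, 0.0953]
tool_rot: [[-0.923, 0.385, -0.012], [0.385, 0.923, -0.007], [0.008, -0.011, -1.0]]
ft_force: [-1.5, -0.0, -1.7]
grip_width: 0.0575
```

apply_moves([
  {"tx": 0, "ty": 0, "tz": 0, "turn": 0, "jaw": -0.2},
  {"tx": 0, "ty": 0, "tz": 0, "turn": 0, "jaw": -0.2},
])

```text
time_s: 8.1
position: [0.5576, -0.1096, 0.0959]
tool_rot: [[-0.923, 0.385, -0.011], [0.385, 0.923, -0.007], [0.008, -0.011, -1.0]]
ft_force: [-0.5, -0.1, -1.9]
grip_width: 0.0576
```

Run:
```python
from h import *
go(.555,-.1085,.0865,67.4);s=telemetry.observe();print(s["position"],s["ft_force"])
```

```text
t 8.1 shift cm [0.28 0.01 0.94] turn -0.0 jaw now 67.4 q6 -89.8
[ 0.55760504 -0.10962777  0.09586223] [-0.52974349 -0.08177975 -1.90067912]
```

apply_moves([
  {"tx": 0.3, "ty": 0, "tz": 0.4, "turn": 0, "jaw": -0.2},
  {"tx": 0.3, "ty": 0, "tz": 0.7, "turn": 0, "jaw": -0.2},
  {"tx": 0.3, "ty": 0, "tz": 0.9, "turn": 0, "jaw": -0.2},
  {"tx": 0.3, "ty": 0, "tz": 1.0, "turn": 0, "jaw": -0.2},
  {"tx": 0.3, "ty": 0, "tz": 1.0, "turn": 0, "jaw": -0.2},
])

```text
time_s: 8.52
position: [0.5544, -0.1081, 0.0878]
tool_rot: [[-0.923, 0.385, -0.01], [0.385, 0.923, -0.007], [0.006, -0.011, -1.0]]
ft_force: [-5.2, 1.2, 15.5]
grip_width: 0.0575
```

Run:
```python
from h import *
held();s=telemetry.observe();print(s["position"],s["ft_force"])
go(.555,-.1085,.0865,67.4)
```

```text
pos [ 0.5544 -0.1081  0.0878] n 16887
-0.01 867 x -0.0282 0.0289 y -0.0275 0.0275
0.0 3146 x -0.0294 0.029 y -0.0275 0.0274
0.01 2101 x -0.0275 0.0291 y -0.0258 0.0274
0.02 1778 x -0.0273 0.0294 y -0.0252 0.0275
0.03 1521 x -0.027 0.0297 y -0.0253 0.0274
0.04 1239 x -0.0265 0.0296 y -0.025 0.0275
0.05 1110 x -0.0267 0.0299 y -0.0242 0.0274
0.06 898 x -0.0262 0.03 y -0.0232 0.0274
0.07 3682 x -0.0256 0.0443 y -0.0274 0.0275
0.08 543 x 0.0185 0.0448 y -0.0275 0.0271
bottom plane slopes x,y, depth [ 1.657 -0.032  0.09 ] n 1519 ctr [-0.0165 -0.0012  0.0635]
[ 0.55441336 -0.10812272  0.08781684] [-4.00969543  2.90630345 16.25744891]
t 8.57 shift cm [-0.07 -0.01  0.13] turn -0.0 jaw now 67.4 q6 -89.8
```

apply_moves([
  {"tx": 0, "ty": 0, "tz": -0.1, "turn": 0, "jaw": 0.2},
  {"tx": 0, "ty": 0, "tz": -0.1, "turn": 0, "jaw": 0.5},
  {"tx": 0, "ty": 0, "tz": -0.1, "turn": 0, "jaw": 1},
  {"tx": 0, "ty": 0, "tz": -0.1, "turn": 0, "jaw": 1},
  {"tx": 0, "ty": 0, "tz": -0.1, "turn": 0, "jaw": 1},
])

```text
time_s: 8.98
position: [0.5543, -0.1081, 0.0885]
tool_rot: [[-0.923, 0.385, -0.01], [0.385, 0.923, -0.007], [0.007, -0.011, -1.0]]
ft_force: [0.6, -1.3, -0.1]
grip_width: 0.0853
```

apply_moves([
  {"tx": 2, "ty": 0, "tz": -0.1, "turn": 0, "jaw": 1},
  {"tx": 5, "ty": 0, "tz": -0.1, "turn": 0, "jaw": 1},
  {"tx": 9, "ty": 0, "tz": -1, "turn": 0, "jaw": 1},
  {"tx": 13, "ty": 0, "tz": -4, "turn": 0, "jaw": 1},
  {"tx": 13, "ty": 0, "tz": -8, "turn": 0, "jaw": 1},
])

```text
time_s: 9.4
position: [0.4285, -0.0545, 0.1626]
tool_rot: [[-0.923, 0.384, -0.024], [0.384, 0.923, -0.002], [0.021, -0.011, -1.0]]
ft_force: [0.3, -0.1, 0.1]
grip_width: 0.0854
```

apply_moves([
  {"tx": 0, "ty": 0, "tz": -4, "turn": 0, "jaw": 1},
  {"tx": 0, "ty": 0, "tz": -8, "turn": 0, "jaw": 1},
  {"tx": 0, "ty": 0, "tz": -12, "turn": 0, "jaw": 1},
  {"tx": 0, "ty": 0, "tz": -16, "turn": 0, "jaw": 1},
  {"tx": 0, "ty": 0, "tz": -16, "turn": 0, "jaw": 1},
])

```text
time_s: 9.82
position: [0.4339, -0.0548, 0.3296]
tool_rot: [[-0.923, 0.384, -0.012], [0.384, 0.923, -0.007], [0.008, -0.011, -1.0]]
ft_force: [-0.8, 0.1, 0.4]
grip_width: 0.0852
```

```bash
cat >> h.py <<'E'
def placed():
    for n in("top","side"):
        im,d,P=look(n);m=(d>0)&(P[...,2]>.074)&(P[...,2]<.094)&(np.hypot(P[...,0]-.555,P[...,1]+.108)<.05)
        i=im.astype(int);q=P[m];print(n,len(q),"z98",np.percentile(q[:,2],98).round(4),cv2.minAreaRect((q[q[:,2]>.08][:,:2]*1000).astype(np.float32)))
        yield n,im,d,P
E
python3 - <<'E'
from h import *
D={}
for n,im,d,P in placed():D[n]=im;np.savez("p_"+n,im=im,d=d,P=P)
s=telemetry.observe();print(s["position"],s["tool_rot"])
im,d,P=look("wrist");np.savez("w5",im=im,d=d,P=P)
o=[cv2.resize(D["top"][120:250,285:375],(270,390),interpolation=2),cv2.resize(D["side"][140:260,160:285],(406,390),interpolation=2)]
cv2.imwrite("pics/p1.png",np.hstack(o)[...,::-1])
q=P[(d>0)&(P[...,2]>.256)&(P[...,2]<.31)&(np.hypot(P[...,0]-.635,P[...,1]+.141)<.05)];print(len(q),q.mean(0) if len(q) else "")
E
```

```text
top 108 z98 0.0917 ((550.9801635742188, -107.02960968017578), (55.83332443237305, 58.82172775268555), 52.48674392700195)
side 154 z98 0.0923 ((553.3814086914062, -106.3739242553711), (58.00669860839844, 55.404884338378906), 50.39653396606445)
[ 0.43244435 -0.05430177  0.32336392] [[-0.92299182  0.38422239 -0.02143015]
 [ 0.38435878  0.92318043 -0.00249254]
 [ 0.0188262  -0.01053746 -0.99976724]]
0
```

View pics/p1.png

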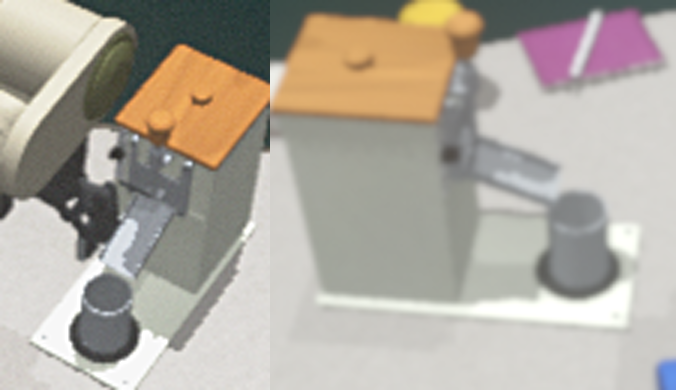

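The beaker stands upright in the middle of the rest in both views, at about (0.5525,-0.107), 3 mm or less off. Now the clip and pointer heights in the dispenser frame.

```bash
cat >> h.py <<'E'
yaw=np.radians(-22.6);DR=np.array([[np.cos(yaw),-np.sin(yaw),0],[np.sin(yaw),np.cos(yaw),0],[0,0,1]])
DO=np.array([.5547,-.1083,0])+DR@[.105,0,0]
E
python3 - <<'E'
from h import *
for f in("p_top","p_side","w5"):
    z=np.load(f+".npz");im,d,P=z["im"],z["d"],z["P"];L=(P-DO)@DR
    g=im.max(2)
    m=(d>0)&(L[...,0]>-.05)&(L[...,0]<.01)&(abs(L[...,1])<.085)&(L[...,2]>.15)&(L[...,2]<.235)
    k=m&(g<60)&(L[...,1]>.03);q=L[k];v,u=np.nonzero(k);print(f,m.sum(),len(q))
    if len(q):print(" dark px",u.min(),u.max(),v.min(),v.max(),"L min",q.min(0).round(4),"max",q.max(0).round(4),"mean",q.mean(0).round(4))
    k=(d>0)&(L[...,2]>.262)&(L[...,0]<.02)&(abs(L[...,1])<.03)&(L[...,0]>-.05)&(L[...,2]<.31);q=L[k]
    if len(q):print(" knob",len(q),q.min(0).round(4),q.max(0).round(4))
    v,u=np.nonzero(m)
    if len(v):print(" front px",u.min(),u.max(),v.min(),v.max())
E
```

```text
p_top 587 7
 dark px 322 325 170 172 L min [-0.0154  0.0448  0.1942] max [-0.0082  0.0573  0.2052] mean [-0.013   0.0515  0.1995]
 knob 94 [-0.0348 -0.0157  0.2631] [-0.0031  0.0133  0.2993]
 front px 321 357 161 192
p_side 409 0
 knob 136 [-0.0327 -0.013   0.2634] [-0.003   0.0164  0.2988]
 front px 206 226 158 200
w5 0 0
```

apply_moves([
  {"tx": 0, "ty": 0, "tz": 0, "turn": 7, "jaw": 1},
  {"tx": 0, "ty": 0, "tz": 0, "turn": 14, "jaw": 1},
  {"tx": 0, "ty": 0, "tz": 0, "turn": 21, "jaw": 1},
  {"tx": 0, "ty": 0, "tz": 0, "turn": 28, "jaw": 1},
  {"tx": 0, "ty": 0, "tz": 0, "turn": 35, "jaw": 1},
])

```text
time_s: 10.38
position: [0.4316, -0.054, 0.3202]
tool_rot: [[-0.53, 0.847, -0.028], [0.848, 0.531, 0.0], [0.015, -0.024, -1.0]]
ft_force: [-0.3, 0.4, 0.2]
grip_width: 0.0854
```

apply_moves([
  {"tx": 0, "ty": 0, "tz": 0, "turn": 7, "jaw": 1},
  {"tx": 0, "ty": 0, "tz": 0, "turn": 14, "jaw": 1},
  {"tx": 0, "ty": 0, "tz": 0, "turn": 21, "jaw": 1},
  {"tx": 0, "ty": 0, "tz": 0, "turn": 28, "jaw": 1},
  {"tx": 0, "ty": 0, "tz": 0, "turn": 35, "jaw": 1},
])

```text
time_s: 10.8
position: [0.4311, -0.0539, 0.3184]
tool_rot: [[0.058, 0.998, -0.032], [0.998, -0.058, 0.002], [-0.0, -0.032, -0.999]]
ft_force: [-0.1, 0.6, 0.3]
grip_width: 0.085
```

apply_moves([
  {"tx": 0, "ty": 0, "tz": 0, "turn": 7, "jaw": 1},
  {"tx": 0, "ty": 0, "tz": 0, "turn": 14, "jaw": 1},
  {"tx": 0, "ty": 0, "tz": 0, "turn": 20, "jaw": 1},
  {"tx": 0, "ty": 0, "tz": 0, "turn": 20, "jaw": 1},
])

```text
time_s: 11.13
position: [0.4307, -0.0538, 0.3167]
tool_rot: [[0.399, 0.916, -0.035], [0.917, -0.399, 0.003], [-0.011, -0.033, -0.999]]
ft_force: [0.2, -0.1, 0.5]
grip_width: 0.0852
```

Run:
```python
from h import *
s=telemetry.observe();print(s["position"],(np.array(s["position"])-DO)@DR)
c=camera_params("wrist");R=cv2.Rodrigues(np.array(c["rvec"]))[0];print("cam",(-R.T@c["tvec"]-s["position"])@np.array(s["tool_rot"]),(R@DR).round(2),c["fx"])
t=DO+DR@[-.155,-.02,.24];go(*t)
```

```text
[ 0.4307398  -0.0537634   0.31669545] [-0.24039948  0.00271142  0.31669545]
cam [ 7.60154722e-02 -6.08694139e-05 -1.24995129e-01] [[ 1.   -0.02 -0.03]
 [-0.   -0.95  0.31]
 [-0.04 -0.31 -0.95]] 325.19226210127806
t 11.13 shift cm [-2.05  8.83  7.4 ] turn 0 jaw now -23.5 q6 1.0
```

apply_moves([
  {"tx": -0.5, "ty": 2, "tz": 3, "turn": 0, "jaw": 1},
  {"tx": -1, "ty": 4, "tz": 6, "turn": 0, "jaw": 1},
  {"tx": -1.5, "ty": 6, "tz": 9, "turn": 0, "jaw": 1},
  {"tx": -2, "ty": 8.5, "tz": 12, "turn": 0, "jaw": 1},
  {"tx": -2, "ty": 8.5, "tz": 12, "turn": 0, "jaw": 1},
])

```text
time_s: 11.55
position: [0.4962, -0.1068, 0.1871]
tool_rot: [[0.397, 0.917, -0.045], [0.918, -0.397, 0.008], [-0.011, -0.045, -0.999]]
ft_force: [-1.3, -0.6, -1.4]
grip_width: 0.0856
```

Run:
```python
from h import *
s=telemetry.observe();print(s["position"],(np.array(s["position"])-DO)@DR)
im,d,P=look("wrist");im,d,P=look("wrist");np.savez("w6",im=im,d=d,P=P)
L=(P-DO)@DR
m=(d>0)&(L[...,0]>-.05)&(L[...,0]<.01)&(abs(L[...,1])<.085)&(L[...,2]>.13)&(L[...,2]<.25)
v,u=np.nonzero(m);print(m.sum(),u.min(),u.max(),v.min(),v.max())
u0,u1,v0,v1=max(u.min()-10,0),min(u.max()+10,560),max(v.min()-10,0),min(v.max()+10,420)
c=im[v0:v1,u0:u1];f=min(780/c.shape[1],580/c.shape[0]);save("w6c",cv2.resize(c,None,fx=f,fy=f,interpolation=2));print(u0,v0,f)
k=m&(im.max(2)<60)&(L[...,1]>.035);q=L[k];v,u=np.nonzero(k);print(len(q),u.min(),u.max(),v.min(),v.max(),q.min(0).round(4),q.max(0).round(4))
```

```text
[ 0.49621576 -0.1067826   0.18709612] [-0.15957638 -0.02107434  0.18709612]
13577 450 559 119 346
440 109 2.348178137651822
153 523 554 130 167 [-0.0225  0.035   0.1494] [-0.001   0.0574  0.171 ]
```

View pics/w6c.png

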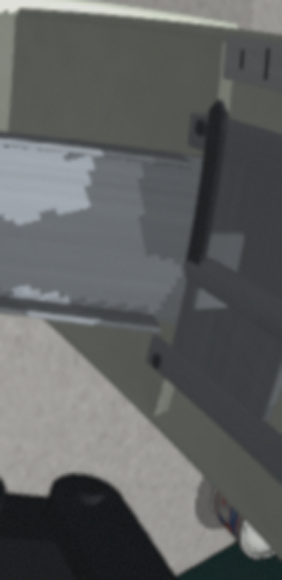

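The front is cut off at the right image edge: it shows the pointer bar at about (525,190) and scale ticks at (545,133), but no clip. Raising the tool 6.5 cm to bring it in.

apply_moves([
  {"tx": 0, "ty": 0, "tz": -3, "turn": 0, "jaw": 1},
  {"tx": 0, "ty": 0, "tz": -6.5, "turn": 0, "jaw": 1},
  {"tx": 0, "ty": 0, "tz": -6.5, "turn": 0, "jaw": 1},
  {"tx": 0, "ty": 0, "tz": -6.5, "turn": 0, "jaw": 1},
])

```text
time_s: 11.98
position: [0.4985, -0.1055, 0.2602]
tool_rot: [[0.395, 0.918, -0.034], [0.919, -0.395, 0.003], [-0.011, -0.033, -0.999]]
ft_force: [-0.2, 0.1, -0.1]
grip_width: 0.0857
```

Run:
```python
from h import *
im,d,P=look("wrist")
s=telemetry.observe();print(s["position"],(np.array(s["position"])-DO)@DR)
im,d,P=look("wrist");np.savez("w7",im=im,d=d,P=P)
L=(P-DO)@DR
m=(d>0)&(L[...,0]>-.05)&(L[...,0]<.01)&(abs(L[...,1])<.085)&(L[...,2]>.13)&(L[...,2]<.25)
v,u=np.nonzero(m);print(m.sum(),u.min(),u.max(),v.min(),v.max())
u0,u1,v0,v1=450,560,100,270
c=im[v0:v1,u0:u1];f=3.4;save("w7c",cv2.resize(c,None,fx=f,fy=f,interpolation=2))
k=m&(im.max(2)<60)&(L[...,1]>.0);n,l,st,ce=cv2.connectedComponentsWithStats(k.astype(np.uint8))
for i in range(1,n):
    if st[i,4]>8:q=L[l==i];print(st[i],q.min(0).round(4),q.max(0).round(4),np.median(q,0).round(4))
```

```text
[ 0.49795948 -0.10536173  0.25857732] [-0.15851259 -0.01909247  0.25857732]
17559 413 559 116 315
[493 118  23  25 445] [-0.0194  0.0455  0.1673] [-0.0004  0.062   0.2008] [-0.0125  0.0551  0.1977]
[521 128   1  10  10] [-0.0036  0.0509  0.2027] [-0.0014  0.0568  0.206 ] [-0.0023  0.0539  0.204 ]
[540 131   2  12  16] [-0.0032  0.0504  0.2231] [-0.0015  0.0571  0.2256] [-0.0024  0.0546  0.2243]
[463 140  10  53 261] [-0.023   0.0036  0.1469] [-0.0115  0.0431  0.1709] [-0.0214  0.0249  0.1681]
[526 164   6   8  38] [-0.0142  0.0324  0.223 ] [-0.0109  0.0368  0.2299] [-0.0126  0.0346  0.2274]
```

View pics/w7c.png

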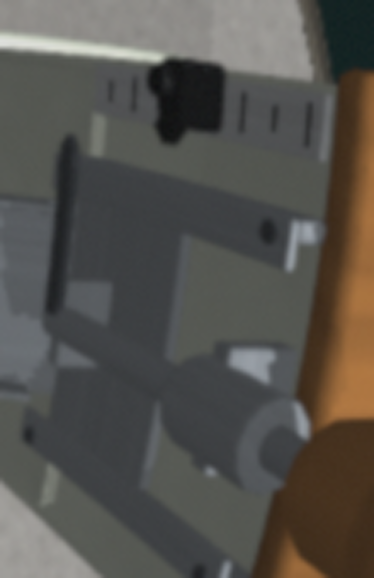

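The view shows the clip at crop (190,97) on the ticked scale, with its nose pointing towards the gate at (170,135). The dark pointer bar ends at (70,140). Its measured z of 0.168 against the known 0.1675 confirms the calibration. Now the heights of the nose.

Run:
```python
from h import *
z=np.load("w7.npz");im,d,P=z["im"],z["d"],z["P"];L=(P-DO)@DR*1000
def t(lab,v0,v1,u0,u1,c):
    print(lab)
    for v in range(v0,v1,2):print(v,' '.join("%4d"%x for x in L[v,u0:u1:2,c]),'|',' '.join("%3d"%x for x in im[v,u0:u1:2].max(1)))
t("z clip",118,146,492,518,2);t("x clip",118,146,492,518,0);t("y",130,146,492,518,1)
t("z ptr",138,156,462,480,2);t("x ptr",138,156,462,480,0)
```

```text
z clip
118  162  165  167  194  194  195  198  198  197  197  198   -1   -2 | 120 131 126  61  26  29  36  47  64  76  94 119 148
120  166  192  195  195  197  197  199  198  198  199  198  197  198 |  82  44  21  32  26  23  26  27  26  35  30  37 103
122  167  193  195  199  198  196  198  199  197  198  200  198  199 |  75  27  20  35  29  23  24  26  28  26  26  28  64
124  167  192  195  196  198  198  197  198  198  198  198  198  198 |  76  25  21  38  35  22  25  27  25  26  26  26  66
126  168  193  195  199  195  197  197  197  198  198  197  198  198 |  80  43  20  30  28  21  25  26  27  26  27  28  70
128  167  170  195  195  195  197  197  199  199  197  198  200  197 |  83  75  38  20  21  20  25  26  28  26  26  28  71
130  168  169  173  193  195  197  198  198  198  199  198  198  198 |  85  85  49  19  19  22  25  26  26  25  26  31  74
132  169  171  174  194  195  197  198  198  197  199  198  198  198 |  82  83  55  19  19  20  26  27  26  26  25  29  74
134  168  171  173  195  195  197  198  197  200  199  199  198  198 |  82  82  52  22  21  22  24  26  25  2
[... 4221 characters left out ...]
 119
140    0    0    0    0  -21  -19    0    0    1 |  87  87  87  77  53  70  86  98 120
142    0    0    0  -21  -21  -20    0    0    1 |  87  87  84  53  42  56  84  99 121
144    0    0    0  -21  -22  -21    0    0    0 |  87  86  79  46  39  55  79 102 120
146   -1    0  -12  -21  -21  -20  -11  -10   -3 |  87  86  68  41  41  57  69  76  85
148    0   -1  -12  -21  -21  -20  -11  -12  -11 |  87  86  64  38  41  58  67  68  68
150    0    0  -11  -21  -21  -19  -11  -12  -12 |  87  86  63  38  41  55  66  67  67
152    0    0  -11  -21  -21  -20  -12  -11  -12 |  88  85  62  38  42  54  65  66  67
154    0    0  -12  -22  -21  -19  -11  -12  -12 |  88  84  61  36  43  56  66  66  66
```

Clip body z is 189–198, nose about 191–196, pointer bar 165–169.5. Both centres give a lift of about 26.3 mm. Next the knob, keeping this jaw orientation so the wrist camera sees the pointer and clip.

Run:
```python
from h import *
go(*(DO+DR@[-.018,0,.345]),-22.6)
```

```text
t 12.08 shift cm [ 2.   13.7  -9.29] turn -0.7 jaw now -23.3 q6 -1.6
```

apply_moves([
  {"tx": 0, "ty": 0, "tz": -4, "turn": 0, "jaw": 0.5},
  {"tx": 0, "ty": 0, "tz": -8, "turn": 0, "jaw": 0.05},
  {"tx": 0.5, "ty": 2, "tz": -9.5, "turn": 0, "jaw": 0.05},
  {"tx": 1, "ty": 5, "tz": -9.5, "turn": 0, "jaw": 0.05},
  {"tx": 1.5, "ty": 8, "tz": -9.5, "turn": 0, "jaw": 0.05},
])

```text
time_s: 12.5
position: [0.5813, -0.1235, 0.3505]
tool_rot: [[0.395, 0.918, -0.037], [0.919, -0.395, 0.004], [-0.011, -0.036, -0.999]]
ft_force: [0.6, -0.5, -0.6]
grip_width: 0.0449
```

Run:
```python
from h import *
go(*(DO+DR@[-.018,0,.335]),-22.6);print(telemetry.observe()["grip_width"])
```

```text
t 12.5 shift cm [0.47 5.71 1.34] turn -0.7 jaw now -23.3 q6 -0.0
0.044908597720772735
```

apply_moves([
  {"tx": 0.2, "ty": 2.5, "tz": 0.6, "turn": 0, "jaw": 0.05},
  {"tx": 0.4, "ty": 5, "tz": 1, "turn": 0, "jaw": 0.05},
  {"tx": 0.5, "ty": 5.6, "tz": 1, "turn": 0, "jaw": 0.05},
  {"tx": 0.5, "ty": 5.6, "tz": 1, "turn": 0, "jaw": 0.05},
  {"tx": 0.5, "ty": 5.6, "tz": 1, "turn": 0, "jaw": 0.05},
])

```text
time_s: 12.92
position: [0.6338, -0.1407, 0.338]
tool_rot: [[0.394, 0.918, -0.039], [0.919, -0.395, 0.005], [-0.011, -0.037, -0.999]]
ft_force: [-0.5, 0.1, 0.0]
grip_width: 0.0448
```

Run:
```python
from h import *
im,d,P=look("wrist");L=(P-DO)@DR
k=(d>0)&(L[...,2]>.27)&(abs(L[...,0]+.018)<.035)&(abs(L[...,1])<.035)&(L[...,2]<.305)
q=L[k];print("knob",len(q),q.min(0).round(4),q.max(0).round(4),cv2.minEnclosingCircle((q[q[:,2]>.285][:,:2]*1000).astype(np.float32)))
go(*(DO+DR@[-.018,0,.276]),-22.6);s=telemetry.observe();print(s["position"],(np.array(s["position"])-DO)@DR);save("w8",im)
```

```text
knob 2141 [-0.0332 -0.0132  0.27  ] [-0.0029  0.0171  0.2956] ((-17.677885055541992, 1.897046685218811), 15.486470222473145)
t 12.97 shift cm [0.02 0.41 6.27] turn -0.7 jaw now -23.3 q6 0.4
[ 0.6335571  -0.14053903  0.33877455] [-0.01980901  0.00054102  0.33877455]
```

View pics/w8.png

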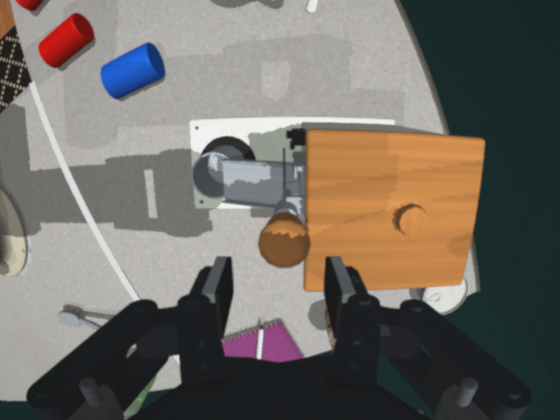

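The knob is at (284,240), its head circle centred at local (-17.7, 1.9) mm. Jaws straddle it in x, and the clip (295,140) and pointer (285,165) are visible. Descending.

apply_moves([
  {"tx": 0.1, "ty": 0.3, "tz": 2, "turn": 0, "jaw": 0.05},
  {"tx": 0.1, "ty": 0.4, "tz": 4, "turn": 0, "jaw": 0.05},
  {"tx": 0.1, "ty": 0.4, "tz": 6, "turn": 0, "jaw": 0.05},
  {"tx": 0.1, "ty": 0.4, "tz": 6.2, "turn": 0, "jaw": 0.05},
  {"tx": 0.1, "ty": 0.4, "tz": 6.2, "turn": 0, "jaw": 0.05},
])

```text
time_s: 13.38
position: [0.6344, -0.1406, 0.277]
tool_rot: [[0.394, 0.918, -0.039], [0.919, -0.395, 0.005], [-0.011, -0.037, -0.999]]
ft_force: [0.2, 0.8, 1.4]
grip_width: 0.0445
```

Run:
```python
from h import *
go(*(DO+DR@[-.018,0.0015,.276]),-22.6);s=telemetry.observe();print((np.array(s["position"])-DO)@DR,s["ft_force"],s["grip_width"])
```

```text
t 13.38 shift cm [0.07 0.1  0.1 ] turn -0.7 jaw now -23.3 q6 0.5
[-0.01900191  0.00085592  0.27704974] [0.16643485 0.84824964 1.42257532] 0.04449960400428874
```

apply_moves([
  {"tx": 0.1, "ty": 0.1, "tz": 0, "turn": 0, "jaw": -0.6},
  {"tx": 0.1, "ty": 0.1, "tz": 0, "turn": 0, "jaw": -0.6},
  {"tx": 0.1, "ty": 0.1, "tz": 0, "turn": 0, "jaw": -0.6},
  {"tx": 0.1, "ty": 0.1, "tz": 0, "turn": 0, "jaw": -0.6},
  {"tx": 0.1, "ty": 0.1, "tz": 0, "turn": 0, "jaw": -0.6},
], squeeze=60)

```text
time_s: 13.8
position: [0.6355, -0.1398, 0.2794]
tool_rot: [[0.394, 0.918, -0.036], [0.919, -0.394, 0.004], [-0.011, -0.035, -0.999]]
ft_force: [-4.2, 0.7, 7.1]
grip_width: 0.0274
```

```bash
cat >> h.py <<'E'
def gate():
    s=telemetry.observe();im,d,P=look("wrist");L=(P-DO)@DR
    print("t",round(s["time_s"],2),"TCP L",((np.array(s["position"])-DO)@DR).round(4),"F",np.round(s["ft_force"],1),"w",round(s["grip_width"],4))
    def st(n,x0,x1,y0,y1,z0,z1,g=70):
        k=(d>0)&(L[...,0]>x0)&(L[...,0]<x1)&(L[...,1]>y0)&(L[...,1]<y1)&(L[...,2]>z0)&(L[...,2]<z1)&(im.max(2)<g);q=L[k]
        v,u=np.nonzero(k)
        print(n,len(q),np.percentile(q[:,2],[10,50,90]).round(4) if len(q) else "",(u.min(),u.max(),v.min(),v.max()) if len(q) else "")
    st("pointer",-.026,-.017,.024,.043,.155,.225,80);st("clip top",-.012,-.003,.05,.061,.18,.215);st("clip nose",-.017,-.012,.0435,.048,.18,.215)
    return im
E
python3 - <<'E'
from h import *
gate()
E
```

```text
t 13.8 TCP L [-0.0183  0.002   0.2794] F [-4.2  0.7  7.1] w 0.0274
pointer 44 [0.1688 0.1696 0.1708] (np.int64(279), np.int64(281), np.int64(160), np.int64(185))
clip top 246 [0.1978 0.1987 0.1995] (np.int64(292), np.int64(306), np.int64(139), np.int64(156))
clip nose 11 [0.1941 0.1958 0.1965] (np.int64(288), np.int64(291), np.int64(159), np.int64(161))
```

apply_moves([
  {"tx": 0, "ty": 0, "tz": -0.5, "turn": 0, "jaw": -0.6},
  {"tx": 0, "ty": 0, "tz": -1.1, "turn": 0, "jaw": -0.6},
  {"tx": 0, "ty": 0, "tz": -1.7, "turn": 0, "jaw": -0.6},
  {"tx": 0, "ty": 0, "tz": -2.3, "turn": 0, "jaw": -0.6},
  {"tx": 0, "ty": 0, "tz": -2.6, "turn": 0, "jaw": -0.6},
])

```text
time_s: 14.27
position: [0.6356, -0.1398, 0.3053]
tool_rot: [[0.394, 0.918, -0.04], [0.919, -0.395, 0.005], [-0.011, -0.039, -0.999]]
ft_force: [-7.5, 0.7, -9.8]
grip_width: 0.0274
```

Run:
```python
from h import *
gate();gate()
```

```text
t 14.27 TCP L [-0.0182  0.002   0.3053] F [-7.5  0.7 -9.8] w 0.0274
pointer 23 [0.1948 0.1954 0.1961] (np.int64(280), np.int64(282), np.int64(171), np.int64(181))
clip top 186 [0.1977 0.1986 0.1995] (np.int64(292), np.int64(304), np.int64(136), np.int64(150))
clip nose 8 [0.1959 0.1962 0.1968] (np.int64(289), np.int64(292), np.int64(154), np.int64(155))
t 14.32 TCP L [-0.0182  0.0021  0.3057] F [-7.8  0.7 -8.2] w 0.0273
pointer 20 [0.195  0.1959 0.1966] (np.int64(280), np.int64(281), np.int64(172), np.int64(181))
clip top 195 [0.1979 0.1986 0.1996] (np.int64(292), np.int64(304), np.int64(136), np.int64(150))
clip nose 6 [0.196  0.1966 0.1971] (np.int64(289), np.int64(291), np.int64(154), np.int64(155))
```

Pointer top is 195.7 mm and nose top 196.3 mm, with a TCP lift of 26.3 mm. Holding still for a stability check and a check of the beaker.

Run:
```python
from h import *
for i in range(8):get_image("side")
a=[x for x in placed()];im=gate();s=telemetry.observe();print(np.round(s["qvel"],2))
c=im[110:230,220:340];save("w9",np.hstack([cv2.resize(c,(390,390),interpolation=2),cv2.resize(a[1][1][140:260,160:285],(406,390),interpolation=2)]))
```

```text
top 108 z98 0.0929 ((551.218994140625, -107.9319076538086), (56.02812194824219, 58.01411437988281), 67.17565155029297)
side 156 z98 0.0913 ((553.851806640625, -107.16889953613281), (59.233402252197266, 53.79151916503906), 73.86137390136719)
t 14.87 TCP L [-0.0182  0.0021  0.3047] F [-6.6  0.2 -9.4] w 0.0271
pointer 21 [0.194  0.1946 0.1955] (np.int64(280), np.int64(281), np.int64(171), np.int64(181))
clip top 183 [0.1977 0.1987 0.1995] (np.int64(293), np.int64(304), np.int64(136), np.int64(151))
clip nose 8 [0.1957 0.1964 0.1973] (np.int64(289), np.int64(292), np.int64(154), np.int64(155))
[-0.05 -0.04  0.01 -0.03  0.01 -0.02]
```

View pics/w9.png

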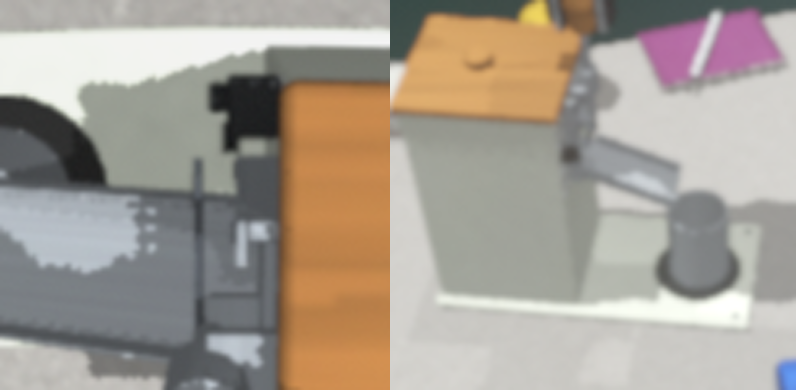

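It settled about 1 mm low. The beaker is upright on the rest. A small correction up.

apply_moves([
  {"tx": 0, "ty": 0, "tz": -0.1, "turn": 0, "jaw": -0.6},
  {"tx": 0, "ty": 0, "tz": -0.2, "turn": 0, "jaw": -0.6},
  {"tx": 0, "ty": 0, "tz": -0.2, "turn": 0, "jaw": -0.6},
  {"tx": 0, "ty": 0, "tz": -0.2, "turn": 0, "jaw": -0.6},
  {"tx": 0, "ty": 0, "tz": -0.2, "turn": 0, "jaw": -0.6},
])

```text
time_s: 15.33
position: [0.6355, -0.1398, 0.3065]
tool_rot: [[0.394, 0.918, -0.042], [0.919, -0.395, 0.005], [-0.011, -0.04, -0.999]]
ft_force: [-4.6, 1.4, -10.1]
grip_width: 0.0269
```

Run:
```python
from h import *
gate()
for i in range(10):get_image("side")
gate();s=telemetry.observe();print(np.round(s["qvel"],2),s["position"][2])
for i in range(5):get_image("side")
z=telemetry.observe()["position"][2];print(z)
if .303<z<.3085:close_job();print("closed")
```

```text
t 15.33 TCP L [-0.0183  0.002   0.3065] F [ -4.6   1.4 -10.1] w 0.0269
pointer 17 [0.1959 0.197  0.1978] (np.int64(280), np.int64(281), np.int64(172), np.int64(181))
clip top 185 [0.1978 0.1987 0.1995] (np.int64(293), np.int64(305), np.int64(136), np.int64(150))
clip nose 8 [0.196  0.1966 0.1975] (np.int64(290), np.int64(292), np.int64(153), np.int64(155))
t 15.88 TCP L [-0.0183  0.002   0.3066] F [ -5.2   0.9 -10. ] w 0.0276
pointer 19 [0.196  0.1968 0.1974] (np.int64(280), np.int64(281), np.int64(172), np.int64(181))
clip top 181 [0.1978 0.1987 0.1995] (np.int64(293), np.int64(304), np.int64(135), np.int64(150))
clip nose 9 [0.1959 0.1965 0.1972] (np.int64(289), np.int64(292), np.int64(153), np.int64(155))
[-0.05 -0.03 -0.06 -0.02 -0.08 -0.09] 0.3066592993475894
0.3066366672999945
the job is handed in; nothing more can be done
closed
```

The beaker stands upright in the middle of the rubber rest. The gripper is holding the knob with the gate's pointer level with the clip. I handed the job in at about 16 s; no verdict was reported.

**How it went:** I pinched the beaker by its rim so it swung mouth-up when lifted, then pressed it straight on the worktop. After that I regripped it centred, set it on the rest and let go. Only then did I take the knob (60 N grip set) and draw the gate up.

**Last checks:**
- **Beaker:** its axis is about 2–3 mm from the rest's centre in the top and side views, with the gate already up. It is upright there and nothing is touching it.
- **Pointer:** its top measured 196.8 mm against 196.5 mm for the clip's nose. The lift read from the arm is about 27 mm. It stayed steady over the last 0.8 s, with about 10 N of spring pull on the wrist.

**Disagreements and limits:**
- My first lift settled about 1 mm low, so I corrected it once.
- The final lift is about 1 mm above the 26.3 mm I first estimated. That is inside the 4 mm limit.
- I took the clip's tip to be at the middle of its height, which the measured nose supports.
- I did not measure the mug, tumbler or jam jar again at the end. No unexpected contact forces showed at any of my readings.

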